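Press the sole of a lasted shoe and hold the pressure

ROBOT

A 7-joint arm with a two-finger parallel gripper is mounted at the origin on the work surface. World frame = base frame: x ahead of the robot, y to its left, z up, the work surface at z = 0. Lengths are in m, angles in rad, forces in N, time in s.
With the tool pointing down it reaches from about 0.4 to 0.9 m from the base axis. Payload 5.5 kg.
Tool frame: the origin (TCP) lies at the very end of the fingers, on their centre line; the grasp point (between the pads) lies pinch_z behind it (pinch_z is the distance from the TCP to the grasp point, in m); y points along the fingers, x is the direction in which the jaws open and shut, and the axes are right-handed (so a half turn about y gives the same grasp; the last joint's range is limited). The gripper opens to 85 mm and grips with 20 to 120 N. Pads are 22 mm wide; open, the fingers measure 114 mm over their backs; the gripper's body (76 mm by 85 mm) begins 54 mm behind the grasp point. The pads swing forward as they close: fully open they stand 13 mm farther back than shut.
Start: joints at [-0.962, 0.501, -0.427, 1.55, 0.221, 1.138, -0.21], TCP at [0.22, 0.612, 0.231] pointing down, gripper open.
Joint ranges: [-2.88, 2.88], [-0.31, 2.03], [-1.54, 1.56], [0.2, 2.42], [-1.41, 4.55], [0.19, 2.02], [-2.57, 2.57]. Speed limits (rad/s): [2.57, 2.57, 3.14, 3.14, 3.14, 3.14, 3.14].

INTERFACE

Orientations are given as a rotation vector (axis times angle).
In Python, from plant import get_state, snapshot, camera_params, hand_in, pinch_z gives the robot as it stands.
- The arm moves only by the tool drive_tool, never from a script. Its argument "commands" is a list that holds one entry, the list of rows, each a list of 5 numbers: the closure, from 0 (fully open) to 1 (shut), then the shift along the tool's x, y, z in mm, then the turn about the tool's y in rad. A call has 1 to 20 rows; each row is the pose to reach, as a shift and turn from the pose commanded when the call began, along the tool's axes at that moment; what a row does not reach only later rows make up. A row lasts 1/12 s, in which the tool goes at most 41.7 mm and 7.16 degrees, less where a joint would pass 70% of its speed; a pose out of reach is approached as far as the arm can. A call with a gripper value outside its range is refused whole. The fingers move at their own pace and stop on an object; "squeeze" is the grip in N (left out, the last holds). Time passes only in rows, so rows that repeat a pose let the fingers close. It gives the time, the measured TCP pose, the force and the opening at its end, in the units of the state.
- get_state(): the state, without advancing time (a new reading comes with each control period).
- snapshot(name): name is "scene" or "top" or "wrist"; returns the picture (400x640x3 uint8, red, green, blue); there is no depth.
- camera_params(name): a dict with "fx", "fy", "cx", "cy" (pixels), "cam_to_world" (4x4, takes a point from camera to world coordinates). Camera axes: x right, y down, z forward; pixel columns grow to the right and rows downward; lengths in m; the calibration is good to about 2 mm. The wrist camera is an equidistant fisheye: a pixel r from the principal point sees the ray r / f radians off the axis. A picture is of the moment at which its call begins: read the wrist's pose just before it. camera_params takes no time and is no camera call; for the wrist camera it gives the pose at the moment of the call.
- hand_in(): hands the job in, once; it reports no verdict.
The state is a dict: "time_s": time; "q": joint angles; "qd": joint speeds; "joint_efforts": joint torques, N m; "ee_pos": TCP position; "orientation": TCP orientation; "ft_force": force on the tool from outside, world axes, zero at the start; "ft_torque": the same for the moment, N m; "opening": opening from 0.0 (shut) to 1.0 (fully open).
Only numpy, scipy, OpenCV 4.12 (cv2) and the standard library are available. Lean on these libraries where they do the work, as an engineer would, in place of code of your own. Each camera call takes 0.05 s, during which the arm holds its last target.

TASK

Set the black shoe that is still on its wooden last into the sole press: standing on the bed, toe under the pad and up against the toe stop, pointing straight in; let go of it. Then pull the press handle down past the first two notches to the third, and keep holding it there against its return spring: finish while still holding the handle down, and leave everything else on the bench where it is.

Things in the scene. Friction and masses are not known exactly. Their poses are not given: they have to be found in the camera images.
- shoe: The work: black low shoe (left foot) on its wooden last, standing sole down, 270 mm long, 95 mm wide, 0.6 to 0.9 kg. Origin: on the underside, below the middle of the last's cone. x to the toe (tip at x = 195 mm, heel at -75 mm), z up. Flat top of the toe 64 mm high at x = 140 to 170 mm; tongue 86 mm high at x = 50 to 70 mm.
- last_top (a point): Middle of the top of the last's cone, 118 mm above the shoe's underside. The cone, the shoe's best handle, stands out of the ankle opening: flat upright sides, 44 mm wide (shoe's y = -22 to 22 mm), shoe's x = -46 to 38 mm; beside it the shoe's edge is 70 to 80 mm above the underside, so 38 mm of it is free.
- finished_shoe: Bystander: finished black shoe (right foot), same size, no last, ankle open, 86 mm high. Origin and axes as for the shoe. Not to be used.
- press: Bench sole press, green cast frame, fixed. Origin on the bench under its pad's centre; x from the open front, where the shoe goes in, to the column; z up. Bed: top 30 mm high, y = -75 to 75, x = -270 to 130 mm. Column x = 70 to 130. Head x = -35 to 120, y = -36 to 36 mm, 195 to 287 mm high. Throat open to the front and both sides; lever on the -y side, shaft at x = 30, height 235 mm.
- press_stop (a point): Where the toe tip belongs: on the bed top (30 mm high), at the middle of the front face of the toe stop, a fixed steel block 70 mm wide and 30 mm high at press x = 40 to 52 mm. With the toe there and the shoe's x axis along the press's, the shoe's origin is at press x = -155 mm, y = 0 to 5 mm, 30 mm above the bench (the toe tip lies at y = -5 mm in the shoe's frame).
- press_pad: Sprung rubber pad under the ram, 56 x 66 mm. Origin: middle of its lower face, 123 mm above the bench at rest (29 mm clear over the toe of a shoe standing on the bed). It sinks 60 mm per rad of lever, meets the toe at about 0.48 rad and presses it with some 35 N at the third notch.
- press_lever (a joint): Angle the lever is pulled down, rad: 0 at rest (rising 0.36 rad above level towards the front), end stop 0.78. Notches, felt as a slight give, at 0.25 (first), 0.50 (second), 0.75 (third). A spring returns it to 0 from everywhere; no notch keeps it. At the grip: 2 to 6 N at first, 12 to 18 N at the third notch with a shoe under the pad.
- lever_grip: Dark wooden sleeve at the lever's end, 24 mm thick, 110 mm long along the press's y, turning freely on its pin. Origin: its middle, at press y = -188 mm; the lever's rod is 70 mm from it towards +y. It circles the shaft (press x = 30, height 235 mm) at radius 200 mm: press x = -157, height 305 mm at rest; x = -155, 159 mm at the third notch. Its own orientation means nothing.
- bare_last: Bystander: a bare wooden last, 100 mm high.
- hammer: Bystander: a hammer lying on the bench.
- brush: Bystander: a brush lying on the bench.
- cement_tin: Bystander: a closed tin, 84 mm wide, 100 mm high.
- toe_cap0: Bystander: a steel toe cap, 75 x 90 mm, 46 mm high.
- toe_cap1: Bystander: a second toe cap like it.

How it is judged:
On the way, in this order (a step that is already met when the one before it is completed fails the run):
1. the lasted shoe stands in the press, toe at the stop, and is let go (x of press_stop in the frame of shoe between 0.185 and 0.212 m and y of press_stop in the frame of shoe between -0.02 and 0.01 m and z of shoe in the frame of press between 0.025 and 0.036 m and angle between the x axis of shoe and the x axis of press, either way round below 0.1 rad and angle between shoe's own z axis and vertical below 0.06 rad and linear speed of shoe below 0.02 m/s and contact force between the fingers and shoe below 0.3 N), for 0.2 s.
2. the handle is pulled past the second notch to the third (value of joint press_lever above 0.68 rad), for 0.3 s.
At the end, for the whole second after the job is handed in: Lever held still at the third notch (above 0.68 rad), robot pushing over 3 N; pad presses the shoe with over 15 N; shoe upright on the bed, untouched by the robot, toe tip within 17 mm of the stop and 15 mm sideways of its middle, pointing within 0.1 rad of the press's length; bystanders left (value of joint press_lever above 0.68 rad and velocity of joint press_lever between -0.1 and 0.1 rad/s and contact force between any of the fingers, the arm and press above 3 N and contact force between press_pad and shoe above 15 N and x of press_stop in the frame of shoe between 0.185 and 0.212 m and y of press_stop in the frame of shoe between -0.02 and 0.01 m and z of shoe in the frame of press between 0.025 and 0.036 m and angle between the x axis of shoe and the x axis of press, either way round below 0.1 rad and angle between shoe's own z axis and vertical below 0.06 rad and contact force between each of the arm, the fingers and shoe below 0.3 N); the arm keeps its last pose, push and grip.
It fails at once if a bystander is shifted more than 30 mm (distance of any of finished_shoe, bare_last, hammer, brush, cement_tin, toe_cap0, toe_cap1 from where it was at the start of the episode above 0.03 m).
It also fails if it takes over 51 s, if anything falls off the work surface, if the arm or the gripper's body presses on something with over 40 N, if the wrist force passes 120 N, or if a joint passes its speed limit or range.

## Working session

There is one attempt and no reset: what is moved stays moved. The work goes in short steps, Python scripts to look and compute and a tool call to move; the robot and the scene stay as the last step left them, time stands still between calls to the robot, and variables do not carry over. Pictures are saved under pics/ and viewed, and the job is handed in when it is done.

Besides the shell and the picture viewer there is one more tool, called after "Request:" as a command line: name --argument value ..., lists and objects as JSON in quotes. drive_tool: Moves the arm, as the interface text tells. Its arguments: {"type":"object","properties":{"commands":{"type":"array","items":{"type":"array","items":{"type":"array","items":{"type":"number"}}}},"squeeze":{"type":"number"}},"required":["commands"]}

```bash
mkdir -p pics; ls; python3 - <<'E'
from plant import *
import cv2, numpy as np
print(pinch_z if not callable(pinch_z) else pinch_z())
s=get_state()
for k,v in s.items(): print(k,np.round(v,3))
for n in ["scene","top","wrist"]:
    p=camera_params(n); im=snapshot(n)
    cv2.imwrite(f"pics/{n}0.png",im[:,:,::-1])
    print(n,p['fx'],p['fy'],p['cx'],p['cy']);print(np.round(p['cam_to_world'],4))
E
```

```text
pics
0.0187
time_s 0.0
q [-0.962  0.502 -0.427  1.551  0.221  1.138 -0.21 ]
qd [-0.    -0.001  0.002  0.001  0.    -0.002  0.   ]
joint_efforts [-1.0000e-03 -5.6950e+01 -5.8170e+00 -2.8095e+01  1.0000e-02  1.2000e-02
 -0.0000e+00]
ee_pos [0.22  0.611 0.23 ]
orientation [-1.354 -0.95   0.952]
ft_force [-0.214  0.664 -0.643]
ft_torque [ 0.049  0.034 -0.023]
opening 1.002
scene 500.52784856440144 500.52784856440144 322.0319845299401 197.35369915358925
[[ 0.9961  0.0847 -0.0245  0.5869]
 [ 0.0878 -0.93    0.3568 -0.505 ]
 [ 0.0074 -0.3576 -0.9339  1.7046]
 [ 0.      0.      0.      1.    ]]
top 480.5621778957869 480.5621778957869 324.05749789337295 196.65808957244363
[[-1.5900e-02 -9.9770e-01  6.5800e-02  4.2810e-01]
 [-9.9990e-01  1.5900e-02 -1.1000e-03  5.9600e-02]
 [ 0.0000e+00 -6.5800e-02 -9.9780e-01  1.9719e+00]
 [ 0.0000e+00  0.0000e+00  0.0000e+00  1.0000e+00]]
wrist 309.70691628693146 309.70691628693146 323.1704970288218 194.40683792392483
[[ 0.3403  0.9025  0.2638  0.1521]
 [ 0.9403 -0.3258 -0.0983  0.636 ]
 [-0.0028  0.2815 -0.9595  0.3728]
 [ 0.      0.      0.      1.    ]]
```

View pics/scene0.png

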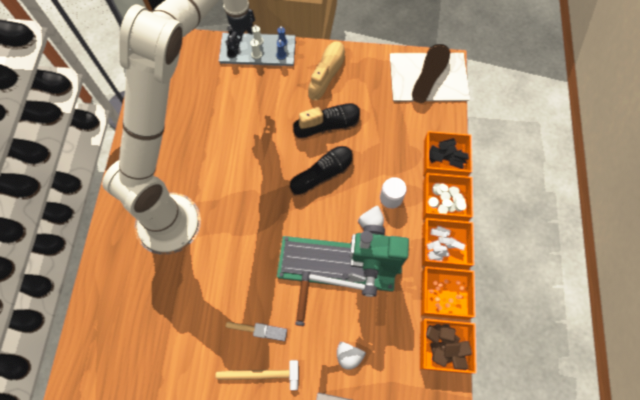

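View pics/top0.png

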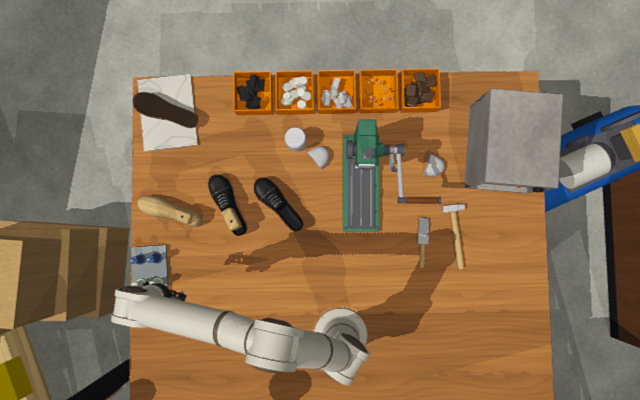

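View pics/wrist0.png

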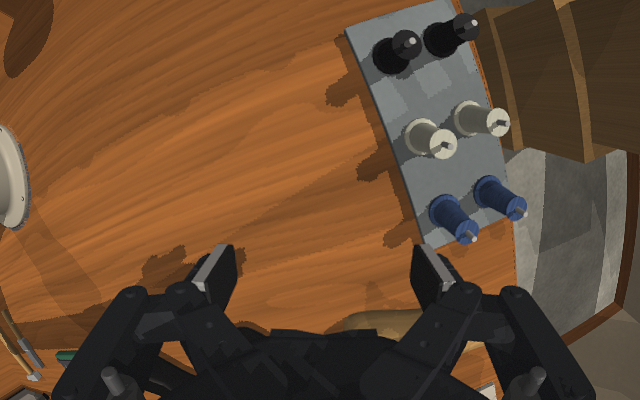

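```bash
python3 - <<'E'
from plant import *
import numpy as np
from scipy.spatial.transform import Rotation as R
print(np.round(R.from_rotvec(get_state()['orientation']).as_matrix(),3))
E
```

```text
[[ 0.339 -0.001 -0.941]
 [ 0.941 -0.001  0.339]
 [-0.002 -1.     0.   ]]
```

```bash
cat > h.py <<'E'
import numpy as np, cv2
from plant import *
from scipy.spatial.transform import Rotation as R
def ray(n,u,v,p=None):
    p=p or camera_params(n); T=np.array(p['cam_to_world'])
    x=(u-p['cx'])/p['fx']; y=(v-p['cy'])/p['fy']
    if n=='wrist':
        r=np.hypot(x,y); d=np.array([np.sin(r)*x/max(r,1e-9),np.sin(r)*y/max(r,1e-9),np.cos(r)])
    else: d=np.array([x,y,1.]); d/=np.linalg.norm(d)
    return T[:3,3],T[:3,:3]@d
def plane(n,u,v,z,p=None):
    o,d=ray(n,u,v,p); return o+d*(z-o[2])/d[2]
def tri(*rs):
    A=0;b=0
    for o,d in rs:
        M=np.eye(3)-np.outer(d,d); A=A+M; b=b+M@o
    X=np.linalg.solve(A,b)
    return X,[float(np.linalg.norm((np.eye(3)-np.outer(d,d))@(X-o))) for o,d in rs]
def crop(src,x0,y0,x1,y1,s,out):
    im=cv2.imread(src) if isinstance(src,str) else src
    c=cv2.resize(im[y0:y1,x0:x1],None,fx=s,fy=s,interpolation=cv2.INTER_CUBIC); cv2.imwrite(out,c)
E
python3 - <<'E'
from h import *
crop('pics/top0.png',190,160,320,260,6,'pics/c1.png')
crop('pics/top0.png',330,110,450,210,6,'pics/c2.png')
crop('pics/scene0.png',280,90,380,200,5,'pics/c3.png')
crop('pics/scene0.png',265,205,415,305,5,'pics/c4.png')
E
```

```text
(no output)
```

View pics/c1.png

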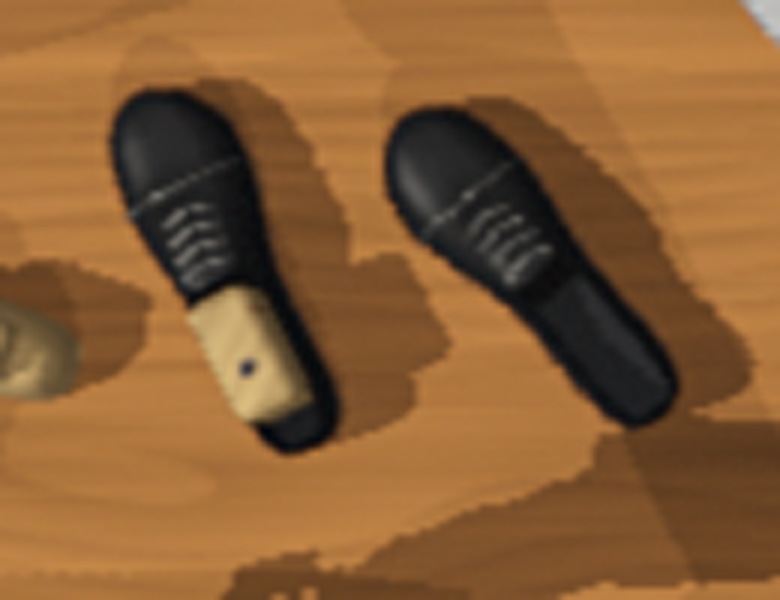

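View pics/c2.png

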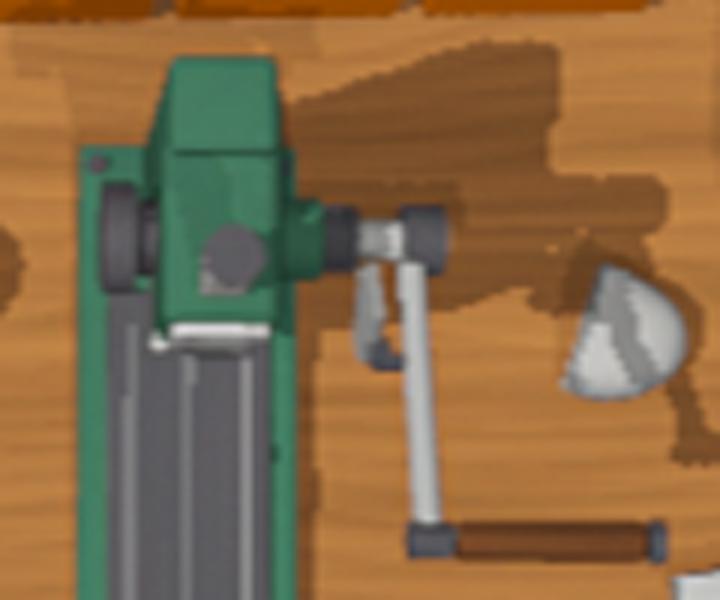

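View pics/c3.png

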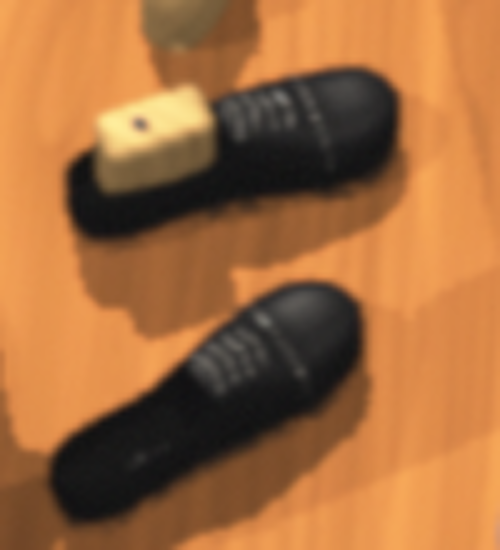

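View pics/c4.png

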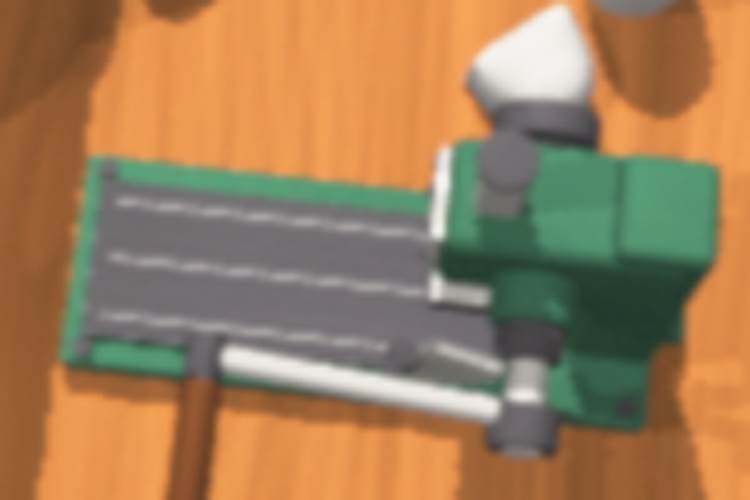

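```bash
python3 - <<'E'
from h import *
crop('pics/top0.png',335,130,455,240,6,'pics/c5.png')
im=cv2.imread('pics/top0.png'); hsv=cv2.cvtColor(im,cv2.COLOR_BGR2HSV)
sub=np.zeros(im.shape[:2],np.uint8); sub[130:240,335:455]=1
g=cv2.inRange(hsv,(60,70,30),(95,255,255))*sub
ys,xs=np.nonzero(g); print('green',xs.min(),xs.max(),ys.min(),ys.max())
for r in range(190,234,4):
    x=np.nonzero(g[r])[0]; print(r,x.min() if len(x) else None,x.max() if len(x) else None,end='; ')
print()
for n,u,v,z in [('top',231.3,221.3,.118),('scene',308.2,115,.118)]: print(plane(n,u,v,z))
print(tri(ray('top',231.3,221.3),ray('scene',308.2,115)))
# cone mask
m=cv2.inRange(hsv,(15,60,120),(35,200,255)); m[:, :215]=0;m[:,250:]=0;m[:200]=0;m[240:]=0
crop(cv2.cvtColor(m,cv2.COLOR_GRAY2BGR),190,160,320,260,6,'pics/c6.png')
E
```

```text
green 343 383 130 231
190 343 378; 194 343 378; 198 343 378; 202 343 378; 206 343 378; 210 343 378; 214 343 378; 218 343 378; 222 343 378; 226 343 378; 230 343 378; 
[0.46088239 0.41638188 0.118     ]
[0.4672623  0.41485719 0.118     ]
(array([0.46385533, 0.41860046, 0.11018899]), [0.002918001326573943, 0.0029180013265738326])
```

View pics/c5.png

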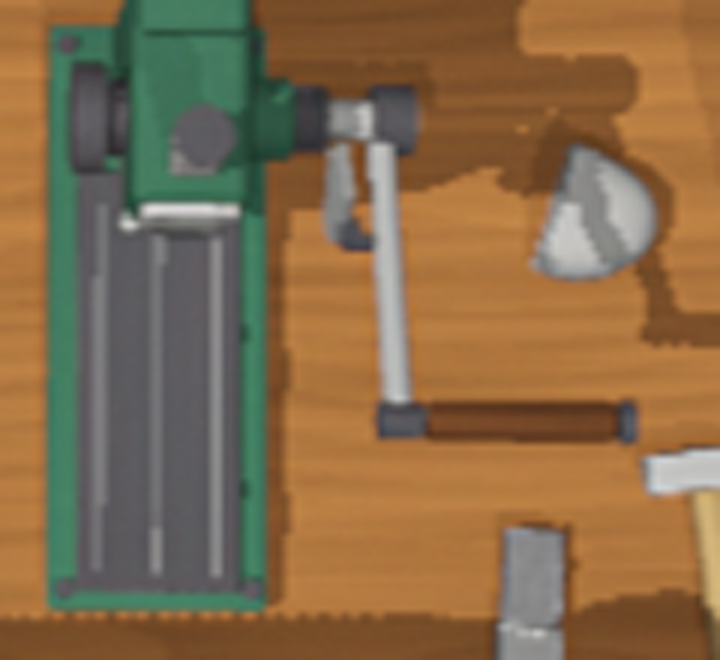

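View pics/c6.png

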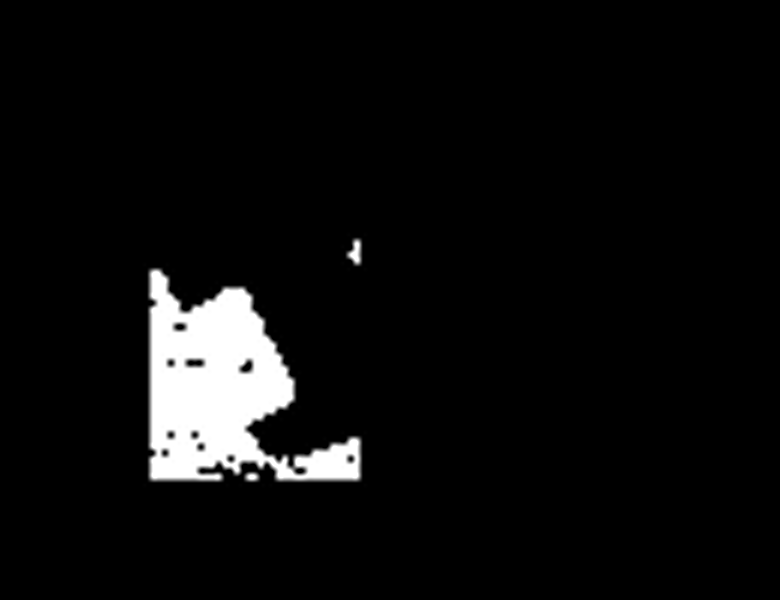

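```bash
python3 - <<'E'
from h import *
def pr(*a): print(a[0],np.round(a[1],4))
a=plane('top',343.2,231.4,.03);b=plane('top',379.2,231.4,.03);pr('front L/R',a);pr('',b)
c=plane('top',343.2,135,.03); pr('back L',c); print('heading',np.arctan2(*(c-a)[1::-1]), np.linalg.norm(c-a),np.linalg.norm(a-b))
for u,v in [(97,158),(63,360)]: pr('scene',plane('scene',265+u/5,205+v/5,.03))
# grip ends
for u,v in [(428,419),(618,422),(525,421)]: pr('grip',plane('top',335+u/6,130+v/6,.305))
pr('grip end scene',plane('scene',265+190/5,205+500/5,.305))
# shoe
for n,u,v in [('cone',(190),310),('',255,285),('',312,400),('',250,425)]: pr(n,plane('top',190+u/6,160+v/6,.118))
for n,u,v in [('cone sc',97,117),('',205,83),('',217,133),('',108,157)]: pr(n,plane('scene',280+u/5,90+v/5,.118))
pr('toe tip low',plane('top',190+150/6,160+92/6,.02));pr('heel',plane('top',190+300/6,160+452/6,.03))
E
```

```text
front L/R [ 0.4146 -0.0175  0.03  ]
 [ 0.4123 -0.1626  0.03  ]
back L [ 0.8072 -0.0248  0.03  ]
heading -0.018524757329777427 0.3926975224763978 0.14509555928850768
scene [ 0.4254 -0.0225  0.03  ]
scene [ 0.4189 -0.1654  0.03  ]
grip [ 0.5224 -0.2279  0.305 ]
grip [ 0.5189 -0.3379  0.305 ]
grip [ 0.5204 -0.2841  0.305 ]
grip end scene [ 0.5257 -0.2925  0.305 ]
cone [0.4986 0.4534 0.118 ]
 [0.514  0.4116 0.118 ]
 [0.4396 0.3753 0.118 ]
 [0.4242 0.4151 0.118 ]
cone sc [0.4348 0.4185 0.118 ]
 [0.5103 0.454  0.118 ]
 [0.5227 0.4133 0.118 ]
 [0.4462 0.3864 0.118 ]
toe tip low [0.6511 0.5012 0.02  ]
heel [0.4054 0.3985 0.03  ]
```

```bash
cat >> h.py <<'E'
def goto(x,y,z,zdir_deg=None):
    s=get_state(); M=R.from_rotvec(s['orientation']).as_matrix()
    d=M.T@(np.array([x,y,z])-s['ee_pos'])
    hz=np.degrees(np.arctan2(M[1,2],M[0,2])); 
    t=0
    if zdir_deg is not None: t=-np.radians((zdir_deg-hz+180)%360-180)
    print('pos',np.round(s['ee_pos'],4),'zhead',round(hz,2),'-> shift mm',np.round(d*1000,1),'turn',round(t,4),'t',s['time_s'],'q',np.round(s['q'],2))
E
python3 -c "
from h import *
goto(.47,.415,.26,207)"
```

```text
pos [0.2202 0.611  0.2305] zhead 160.19 -> shift mm [ -99.8  -29.4 -301.5] turn -0.817 t 0.15 q [-0.96  0.5  -0.43  1.55  0.22  1.14 -0.21]
```

Request:
drive_tool --commands '[[[0, -10, -3, -30, -0.08], [0, -20, -6, -60, -0.16], [0, -30, -9, -90, -0.25], [0, -40, -12, -120, -0.33], [0, -50, -15, -150, -0.41], [0, -60, -18, -180, -0.49], [0, -70, -21, -210, -0.57], [0, -80, -24, -240, -0.65], [0, -90, -27, -271, -0.74], [0, -100, -29, -301, -0.817], [0, -100, -29, -301, -0.817], [0, -100, -29, -301, -0.817]]]'

```text
time_s: 1.15
ee_pos: [0.4721, 0.4127, 0.2597]
orientation: [-0.953, -1.542, 1.544]
ft_force: [0.1, 0.3, 0.4]
opening: 0.999
```

```bash
python3 - <<'E'
from h import *
import json
p=camera_params('wrist'); im=snapshot('wrist'); cv2.imwrite('pics/w1.png',im[:,:,::-1])
p['cam_to_world']=np.array(p['cam_to_world']).tolist(); json.dump(p,open('w1.json','w'))
goto(.47,.415,.26,207)
E
```

```text
pos [0.47   0.4146 0.2598] zhead -153.16 -> shift mm [ 0.3 -0.2 -0.2] turn -0.0029 t 1.2 q [-0.38  0.45 -0.52  1.58  0.24  1.18  1.09]
```

View pics/w1.png

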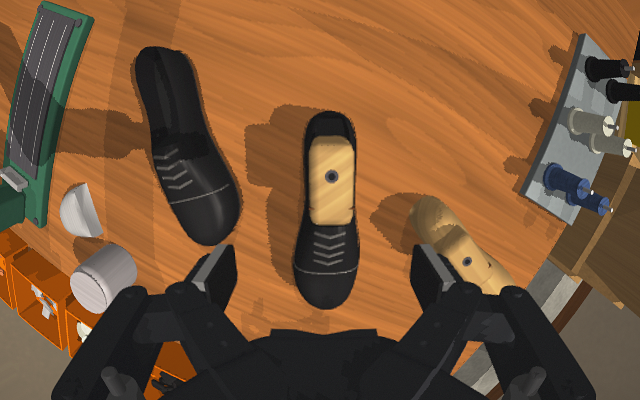

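```bash
python3 - <<'E'
from h import *
crop('pics/w1.png',280,100,380,320,3.6,'pics/c7.png')
crop('pics/w1.png',280,100,380,240,5.5,'pics/c8.png')
E
```

```text
(no output)
```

View pics/c8.png

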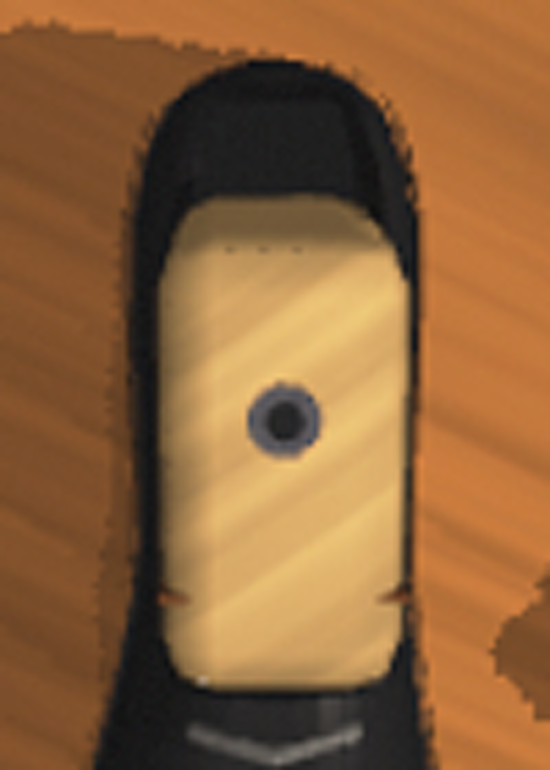

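View pics/c7.png

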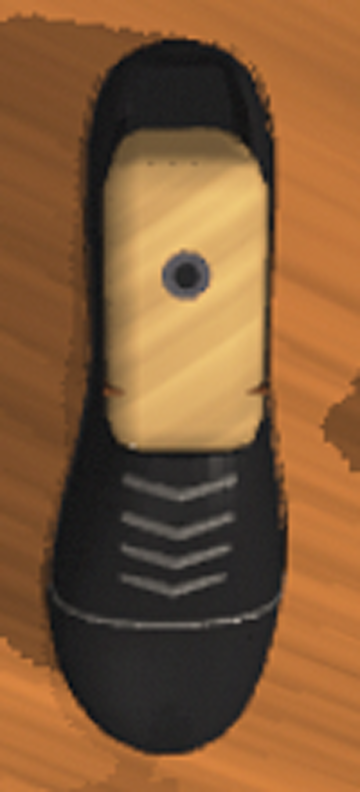

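```bash
python3 - <<'E'
from h import *
import json
p=json.load(open('w1.json'))
P=lambda u,v,z:plane('wrist',280+u/5.5,100+v/5.5,z,p)
d=P(284,420,.118); print('dot',np.round(d,4))
r=ray('wrist',280+284/5.5,100+420/5.5,p)
print(tri(r,ray('top',231.3,221.3))); print(tri(r,ray('scene',308.2,115)));print(tri(r,ray('top',231.3,221.3),ray('scene',308.2,115)))
for s in [((160,290),(162,590)),((410,300),(400,590)),((285,295),(281,590))]:
    a=P(*s[0],.118);b=P(*s[1],.118);print(np.round(a,4),np.round(b,4),np.degrees(np.arctan2(*(b-a)[1::-1])))
print('cone x ends',np.round(P(284,200,.118),4),np.round(P(284,690,.118),4))
q=lambda u,v,z:plane('wrist',280+u/3.6,100+v/3.6,z,p)
t=q(172,752,.03);h=q(182,38,.05);print('toe',t,'heel',h,np.degrees(np.arctan2(*(t-h)[1::-1])), np.degrees(np.arctan2(*(t-d)[1::-1])))
# press bed corners in wrist view
E
python3 -c "
from h import *
crop('pics/w1.png',0,0,140,260,2.3,'pics/c9.png')"
```

```text
dot [0.4624 0.4172 0.118 ]
(array([0.46100521, 0.41585423, 0.12399513]), [0.0006554141892885656, 0.0006554141892885733])
(array([0.46540959, 0.41911105, 0.10910325]), [0.0014399999280161945, 0.0014399999280159878])
(array([0.4638584 , 0.41832114, 0.11069634]), [0.00016858889927788648, 0.0028926943197477408, 0.0029487505119364793])
[0.4517 0.3884 0.118 ] [0.4994 0.4119 0.118 ] 26.290273514234226
[0.4342 0.4268 0.118 ] [0.4806 0.4495 0.118 ] 26.063595933836375
[0.443  0.4076 0.118 ] [0.49   0.4307 0.118 ] 26.195755773014884
cone x ends [0.4288 0.4002 0.118 ] [0.5067 0.4398 0.118 ]
toe [0.65967513 0.51440522 0.03      ] heel [0.40811448 0.39032051 0.05      ] 26.255263613418727 26.226183248347407
```

View pics/c9.png

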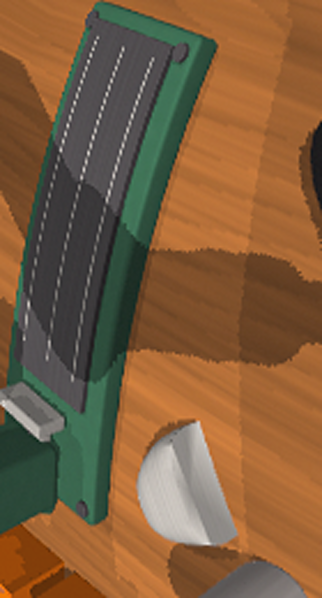

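```bash
python3 - <<'E'
from h import *
goto(.483,.4273,.083,206.2)
E
```

```text
pos [0.47   0.4146 0.2598] zhead -153.16 -> shift mm [  5.4 176.8 -17.5] turn 0.0111 t 1.2 q [-0.38  0.45 -0.52  1.58  0.24  1.18  1.09]
```

Request:
drive_tool --commands '[[[0, 5.4, 20, -17.5, 0.011], [0, 5.4, 50, -17.5, 0.011], [0, 5.4, 80, -17.5, 0.011], [0, 5.4, 100, -17.5, 0.011], [0, 5.4, 120, -17.5, 0.011], [0, 5.4, 135, -17.5, 0.011], [0, 5.4, 150, -17.5, 0.011], [0, 5.4, 160, -17.5, 0.011], [0, 5.4, 170, -17.5, 0.011], [0, 5.4, 177, -17.5, 0.011], [0, 5.4, 177, -17.5, 0.011], [0, 5.4, 177, -17.5, 0.011]]]' --squeeze 100

```text
time_s: 2.2
ee_pos: [0.4825, 0.4285, 0.0834]
orientation: [-0.955, -1.54, 1.54]
ft_force: [1.2, 0.1, 0.4]
opening: 0.994
```

```bash
python3 - <<'E'
from h import *
im=snapshot('wrist'); cv2.imwrite('pics/w2.png',im[:,:,::-1])
s=get_state();print(s['ee_pos'],s['ft_force'])
E
```

```text
[0.48292116 0.42869286 0.08391688] [ 0.13876353 -0.43417526 -0.41747591]
```

View pics/w2.png

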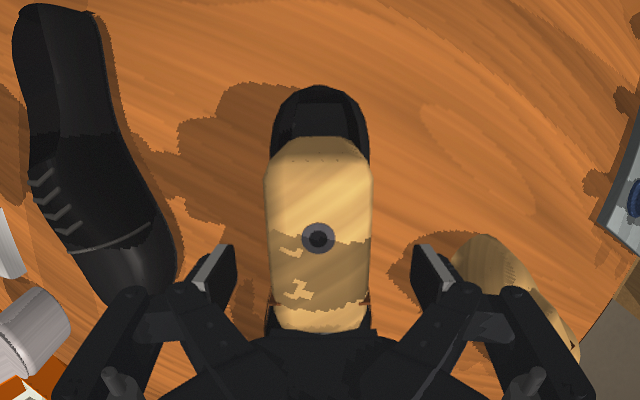

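Request:
drive_tool --commands '[[[0.3, 0, 0, 0, 0], [0.6, 0, 0, 0, 0], [1, 0, 0, 0, 0], [1, 0, 0, 0, 0], [1, 0, 0, 0, 0], [1, 0, 0, 0, 0], [1, 0, 0, 0, 0], [1, 0, 0, 0, 0]]]' --squeeze 100

```text
time_s: 2.92
ee_pos: [0.4835, 0.428, 0.0843]
orientation: [-0.957, -1.54, 1.539]
ft_force: [-0.1, -2.2, 3.8]
opening: 0.502
```

```bash
python3 - <<'E'
from h import *
im=snapshot('wrist'); cv2.imwrite('pics/w3.png',im[:,:,::-1])
s=get_state();print(s['ee_pos'],s['ft_force'],s['opening'])
E
```

```text
[0.48348649 0.42796206 0.08426079] [-0.56192985 -2.14087095  4.05364937] 0.49985691970154433
```

View pics/w3.png

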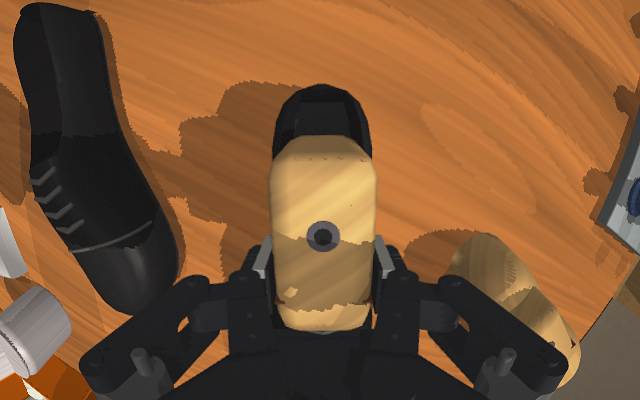

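Request:
drive_tool --commands '[[[1, 0, -10, 0, 0], [1, 0, -25, 0, 0], [1, 0, -45, 0, 0], [1, 0, -70, 0, 0], [1, 0, -95, 0, 0], [1, 0, -120, 0, 0], [1, 0, -140, 0, 0], [1, 0, -155, 0, 0], [1, 0, -155, 0, 0], [1, 0, -155, 0, 0]]]'

```text
time_s: 3.8
ee_pos: [0.4825, 0.4284, 0.2391]
orientation: [-0.955, -1.541, 1.539]
ft_force: [-0.4, 0.2, -8.1]
opening: 0.502
```

```bash
python3 - <<'E'
from h import *
im=snapshot('wrist'); cv2.imwrite('pics/w4.png',im[:,:,::-1])
im=snapshot('scene'); crop(im[:,:,::-1],200,20,440,300,2.1,'pics/s4.png')
s=get_state();print(s['ee_pos'],s['ft_force'],s['ft_torque'],s['opening'])
goto(.44,-.09,.24,178.94)
E
```

```text
[0.48174884 0.42716034 0.23667804] [ 0.02143954 -0.36308002 -7.93171856] [-0.13023224  0.18006881  0.00047714] 0.5006888232560897
pos [0.4817 0.4272 0.2367] zhead -153.62 -> shift mm [-444.8   -2.1  267.2] turn 0.4789 t 3.9 q [-0.4   0.5  -0.51  1.56  0.26  1.16  1.06]
```

View pics/w4.png

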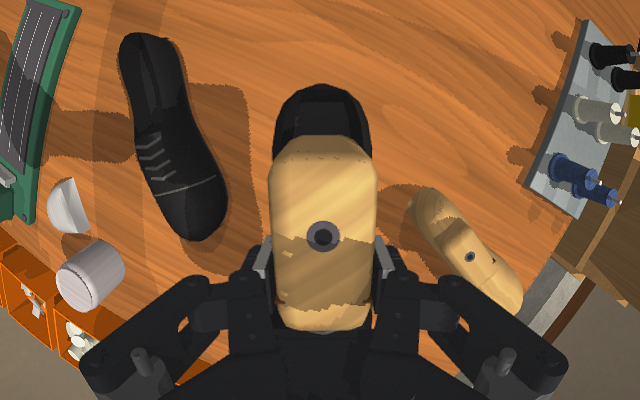

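View pics/s4.png

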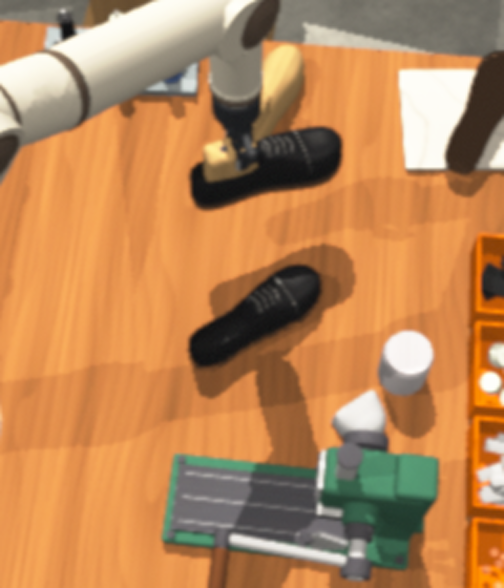

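Request:
drive_tool --commands '[[[1, -10, -2, 6, 0.02], [1, -30, -2, 18, 0.05], [1, -60, -2, 36, 0.09], [1, -90, -2, 54, 0.13], [1, -120, -2, 72, 0.17], [1, -150, -2, 90, 0.21], [1, -180, -2, 108, 0.25], [1, -210, -2, 126, 0.29], [1, -240, -2, 144, 0.33], [1, -270, -2, 162, 0.37], [1, -300, -2, 180, 0.41], [1, -330, -2, 198, 0.44], [1, -360, -2, 216, 0.479], [1, -390, -2, 234, 0.479], [1, -415, -2, 249, 0.479], [1, -435, -2, 261, 0.479], [1, -445, -2, 267, 0.479], [1, -445, -2, 267, 0.479], [1, -445, -2, 267, 0.479], [1, -445, -2, 267, 0.479]]]'

```text
time_s: 5.57
ee_pos: [0.4404, -0.0882, 0.2397]
orientation: [-1.216, -1.195, 1.196]
ft_force: [0.2, 1.0, -6.6]
opening: 0.503
```

```bash
python3 - <<'E'
from h import *
import json
p=camera_params('wrist'); im=snapshot('wrist'); cv2.imwrite('pics/w5.png',im[:,:,::-1])
p['cam_to_world']=np.array(p['cam_to_world']).tolist(); json.dump(p,open('w5.json','w'))
im=snapshot('scene'); crop(im[:,:,::-1],200,180,440,320,3,'pics/s5.png')
im=snapshot('top'); crop(im[:,:,::-1],300,110,460,240,4,'pics/t5.png')
s=get_state();print(s['ee_pos'],s['ft_force'],s['ft_torque'],s['opening'])
goto(.44,-.09,.24,178.94)
E
```

```text
[ 0.44104672 -0.08794224  0.2400854 ] [-0.75418569 -0.11291221 -6.5695294 ] [0.04578683 0.18732358 0.00800802] 0.5018006268438823
pos [ 0.441  -0.0879  0.2401] zhead 179.04 -> shift mm [-2.1  0.1  1. ] turn 0.0017 t 5.7167 q [ 0.31  0.11 -0.19  2.03  0.02  1.01  1.67]
```

View pics/w5.png

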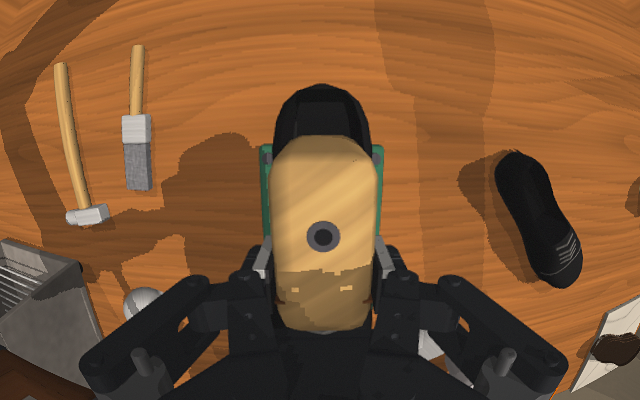

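View pics/s5.png

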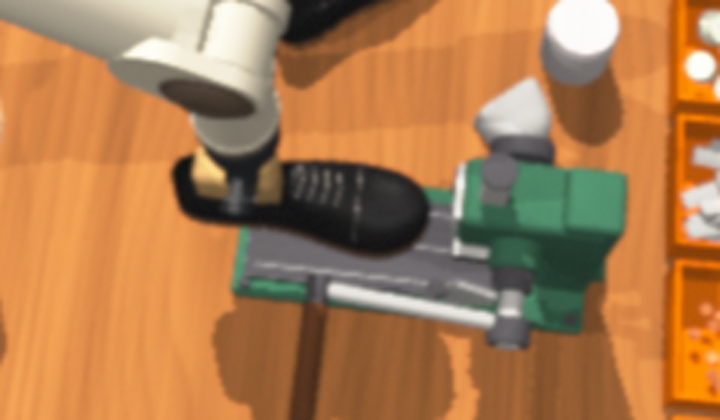

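View pics/t5.png

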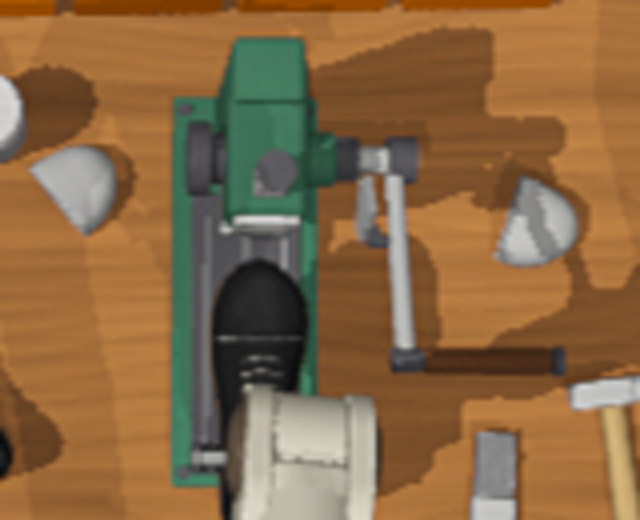

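```bash
python3 - <<'E'
from h import *
import json
p=json.load(open('w5.json'))
for u,v in [(260,146),(384,145),(263,238),(383,238)]: print(np.round(plane('wrist',u,v,.03,p),4))
crop('pics/w5.png',240,120,410,280,4.5,'pics/c10.png')
E
```

```text
[ 0.4111 -0.1605  0.03  ]
[ 0.4129 -0.0171  0.03  ]
[ 0.5267 -0.1656  0.03  ]
[ 0.5297 -0.0143  0.03  ]
```

View pics/c10.png

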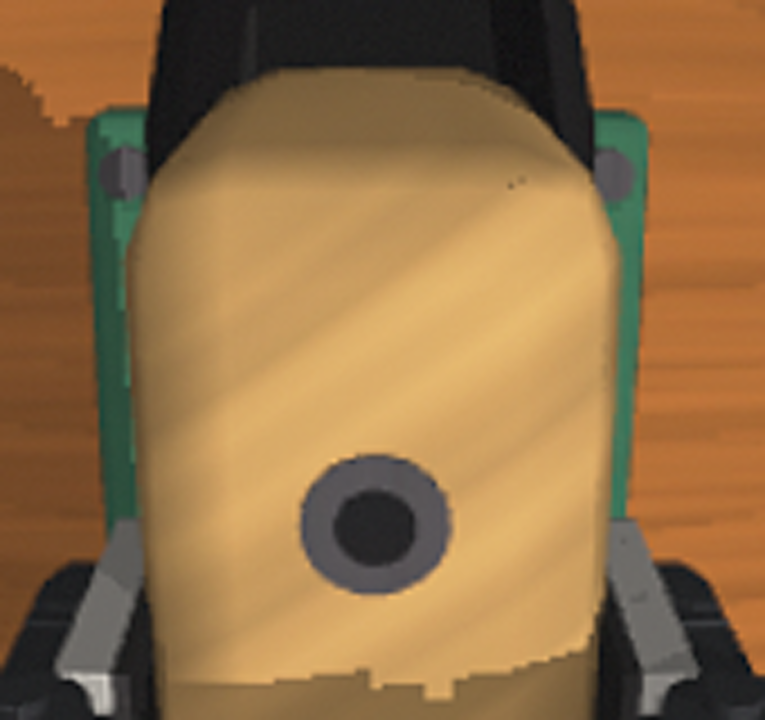

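Request:
drive_tool --commands '[[[1, -1.5, 15, 0, 0], [1, -1.5, 40, 0, 0], [1, -1.5, 65, 0, 0], [1, -1.5, 85, 0, 0], [1, -1.5, 100, 0, 0], [1, -1.5, 112, 0, 0], [1, -1.5, 118, 0, 0], [1, -1.5, 118, 0, 0], [1, -1.5, 118, -15, 0], [1, -1.5, 118, -35, 0], [1, -1.5, 118, -55, 0], [1, -1.5, 118, -70, 0], [1, -1.5, 118, -80, 0], [1, -1.5, 118, -85, 0], [1, -1.5, 118, -85, 0], [1, -1.5, 118, -85, 0]]]'

```text
time_s: 7.05
ee_pos: [0.5252, -0.0921, 0.1222]
orientation: [-1.217, -1.194, 1.196]
ft_force: [-1.1, -0.2, -7.3]
opening: 0.501
```

```bash
python3 - <<'E'
from h import *
im=snapshot('scene'); crop(im[:,:,::-1],200,180,440,320,3,'pics/s6.png')
im=snapshot('top'); crop(im[:,:,::-1],300,110,460,240,4,'pics/t6.png')
s=get_state();print(s['ee_pos'],s['ft_force'],s['ft_torque'],s['opening'])
goto(.541,-.0895,.121,178.94)
E
```

```text
[ 0.52468943 -0.09222845  0.12206993] [ 0.48838625 -0.64052789 -6.59578848] [0.03676231 0.22263644 0.01662899] 0.5012763711538079
pos [ 0.5247 -0.0922  0.1221] zhead 178.91 -> shift mm [  3.    1.  -16.3] turn -0.0005 t 7.15 q [ 0.26  0.41 -0.17  1.94  0.09  0.8   1.59]
```

View pics/s6.png

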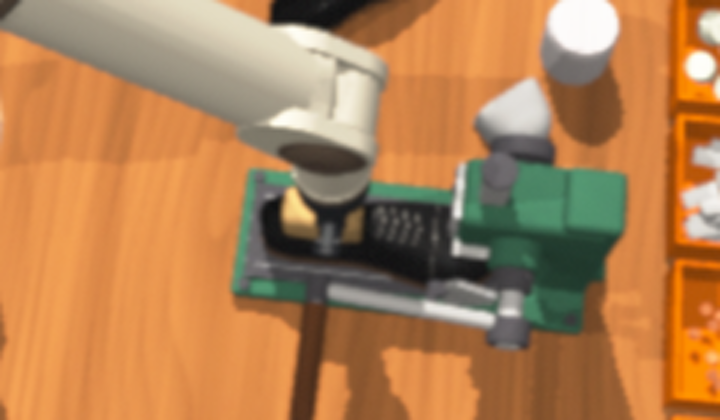

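View pics/t6.png

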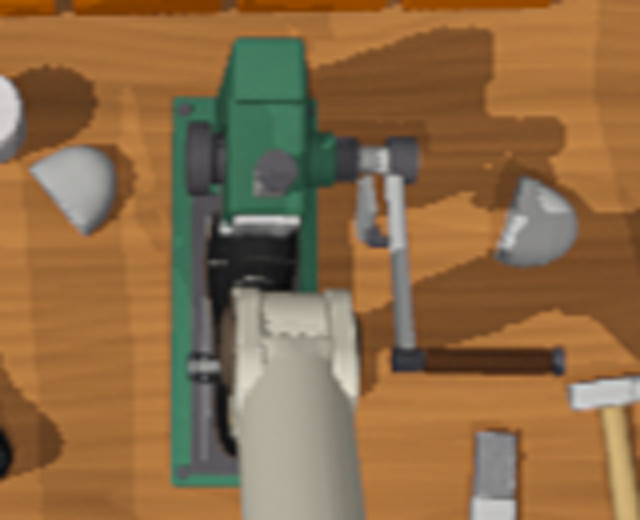

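Request:
drive_tool --commands '[[[1, 2.5, 0, -3, 0], [1, 2.5, 0, -6, 0], [1, 2.5, 0, -9, 0], [1, 2.5, 0, -12, 0], [1, 2.5, 0, -12, 0]]]'

```text
time_s: 7.57
ee_pos: [0.5373, -0.0898, 0.1219]
orientation: [-1.216, -1.194, 1.197]
ft_force: [-1.9, 1.1, -6.6]
opening: 0.503
```

Request:
drive_tool --commands '[[[1, 0, 0, -1.5, 0], [1, 0, 0, -3, 0], [1, 0, 0, -4, 0], [1, 0, 0, -4, 0]]]'

```text
time_s: 7.9
ee_pos: [0.5377, -0.0898, 0.121]
orientation: [-1.211, -1.189, 1.199]
ft_force: [-10.4, 0.7, -1.8]
opening: 0.501
```

Request:
drive_tool --commands '[[[1, 0, 0, -1.5, 0], [1, 0, 0, -3, 0], [1, 0, 0, -3, 0]]]'

```text
time_s: 8.15
ee_pos: [0.5376, -0.0897, 0.1207]
orientation: [-1.206, -1.184, 1.202]
ft_force: [-20.8, 0.7, 6.7]
opening: 0.502
```

Request:
drive_tool --commands '[[[1, 0, 0, 4, 0], [1, 0, 0, 8, 0], [1, 0, 0, 8, 0], [1, 0, 2, 8, 0], [1, 0, 4, 8, 0], [1, 0, 5, 8, 0], [1, 0, 5, 8, 0]]]'

```text
time_s: 8.73
ee_pos: [0.5371, -0.0899, 0.1169]
orientation: [-1.218, -1.195, 1.195]
ft_force: [-2.1, -0.4, -6.3]
opening: 0.5
```

Request:
drive_tool --commands '[[[1, 0, 1, 0, 0], [1, 0, 2, 0, 0], [1, 0, 2, 0, 0]]]'

```text
time_s: 8.98
ee_pos: [0.5371, -0.0899, 0.115]
orientation: [-1.218, -1.195, 1.195]
ft_force: [-3.3, 0.1, -6.8]
opening: 0.5
```

Request:
drive_tool --commands '[[[1, 0, 1, 1, 0], [1, 0, 2, 1, 0], [1, 0, 2, 1, 0]]]'

```text
time_s: 9.23
ee_pos: [0.5367, -0.09, 0.1142]
orientation: [-1.219, -1.196, 1.195]
ft_force: [-5.9, 0.6, 1.0]
opening: 0.501
```

Request:
drive_tool --commands '[[[1, 0, 1, 0, 0], [1, 0, 1, 0, 0], [1, 0, 1, 0, 0]]]'

```text
time_s: 9.48
ee_pos: [0.5367, -0.09, 0.1142]
orientation: [-1.219, -1.196, 1.195]
ft_force: [-8.6, -0.2, 7.7]
opening: 0.5
```

Request:
drive_tool --commands '[[[0.4, 0, -1, 1, 0], [0.2, 0, -2, 2, 0], [0, 0, -3, 2, 0], [0, 0, -3, 2, 0], [0, 0, -3, 2, 0], [0, 0, -3, 2, 0], [0, 0, -3, 2, 0]]]'

```text
time_s: 10.07
ee_pos: [0.5343, -0.0898, 0.1153]
orientation: [-1.218, -1.196, 1.195]
ft_force: [1.3, 0.0, -0.1]
opening: 0.999
```

```bash
python3 - <<'E'
from h import *
p=camera_params('wrist')
im=snapshot('wrist'); cv2.imwrite('pics/w7.png',im[:,:,::-1])
s=get_state();print(s['ee_pos'],s['ft_force'],s['opening'])
goto(.5367,-.09,.30)
E
```

```text
[ 0.53423504 -0.08980715  0.11518386] [ 0.58453158 -0.65396283  0.93627642] 1.0013317910179482
pos [ 0.5342 -0.0898  0.1152] zhead 178.93 -> shift mm [-1.000e-01 -1.848e+02 -2.500e+00] turn 0 t 10.1167 q [ 0.25  0.43 -0.17  1.93  0.1   0.79  1.58]
```

View pics/w7.png

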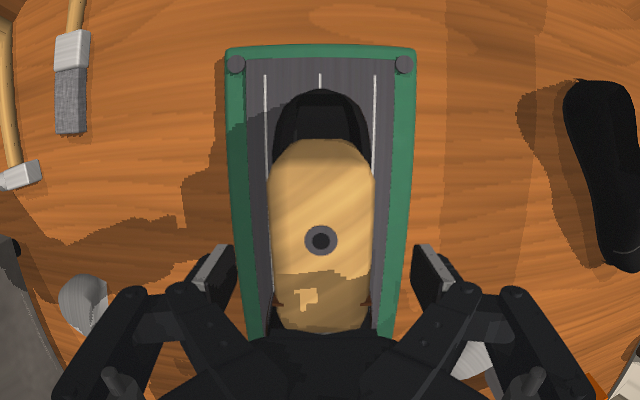

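Request:
drive_tool --commands '[[[0, 0, -10, 0, 0], [0, 0, -30, 0, 0], [0, 0, -60, 0, 0], [0, 0, -90, 10, 0], [0, 0, -120, 20, 0], [0, 0, -155, 30, 0], [0, 0, -190, 40, 0], [0, 0, -225, 50, 0], [0, 0, -250, 50, 0], [0, 0, -265, 50, 0], [0, 0, -270, 50, 0], [0, 0, -270, 50, 0]]]'

```text
time_s: 11.12
ee_pos: [0.4847, -0.0889, 0.3871]
orientation: [-1.221, -1.198, 1.194]
ft_force: [-0.1, -0.7, -0.3]
opening: 0.996
```

```bash
python3 - <<'E'
from h import *
import json
p=camera_params('wrist')
im=snapshot('wrist'); cv2.imwrite('pics/w8.png',im[:,:,::-1])
p['cam_to_world']=np.array(p['cam_to_world']).tolist(); json.dump(p,open('w8.json','w'))
crop('pics/w8.png',170,30,470,330,2,'pics/c11.png')
goto(.5367,-.09,.30)
im=snapshot('scene'); crop(im[:,:,::-1],200,180,440,320,3,'pics/s8.png')
E
```

```text
pos [ 0.4841 -0.0889  0.3854] zhead 178.93 -> shift mm [ -0.2  85.4 -52.6] turn 0 t 11.1667 q [ 0.3   0.07 -0.18  1.73  0.01  1.34  1.67]
```

View pics/w8.png

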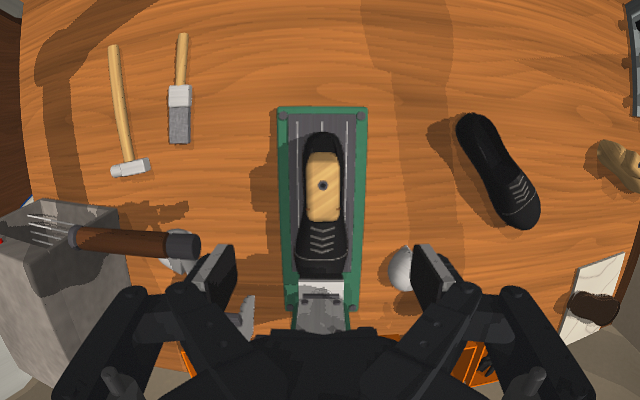

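View pics/c11.png

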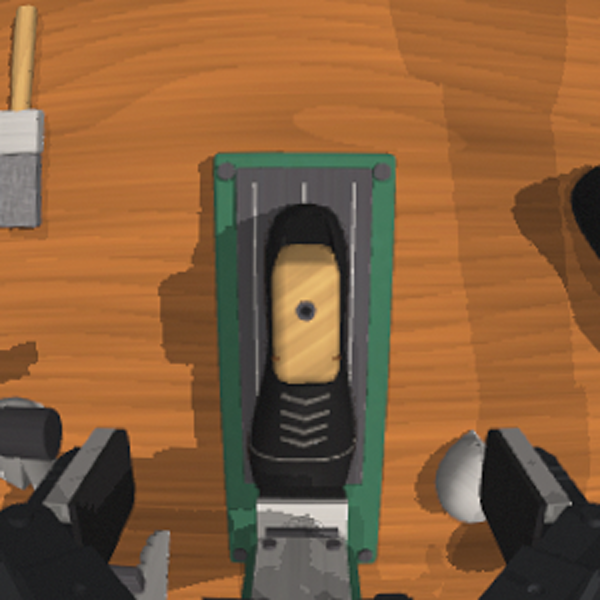

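View pics/s8.png

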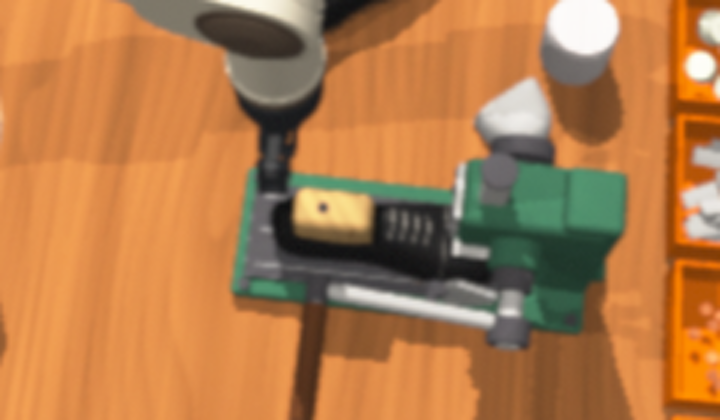

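```bash
python3 - <<'E'
from h import *
import json
p=json.load(open('w8.json'))
P=lambda u,v,z:plane('wrist',170+u/2,30+v/2,z,p)
bl,br,fl,fr=[P(u,v,.03) for u,v in [(226,172),(381,172),(239,555),(365,555)]]
print(np.round([bl,br,fl,fr],4)); m0=(bl+br)/2;m1=(fl+fr)/2;print('mid',m0,m1,'heading',np.arctan2(*(m1-m0)[1::-1]), 'cross', np.arctan2(-(br-bl)[0],(br-bl)[1]))
print('front edge',P(217,155,.03),P(395,155,.03))
d=P(305,311,.148);print('dot',d)
for a,b in [((272,265),(274,375)),((341,265),(338,375))]:
    A=P(*a,.148);B=P(*b,.148);print(np.round(A,4),np.round(B,4),np.arctan2(*(B-A)[1::-1]))
h=P(306,205,.07);print('heel',h)
# tri with grip in wrist & top & scene : ends
W=[(75,237),(200,246)]
for z in (.305,): print('grip',[np.round(plane('wrist',u,v,z,p),4) for u,v in W])
print('sleeve mid-end tri', tri(ray('wrist',168,243,p),ray('top',335+428/6,130+419/6),ray('scene',265+200/5,205+375/5)))
print('outer end tri', tri(ray('wrist',75,237,p),ray('top',335+618/6,130+422/6)))
E
python3 -c "
from h import *
crop('pics/w8.png',50,200,230,290,4,'pics/c12.png')"
```

```text
[[ 0.4275 -0.1525  0.03  ]
 [ 0.4301 -0.0282  0.03  ]
 [ 0.7941 -0.1626  0.03  ]
 [ 0.7962 -0.037   0.03  ]]
mid [ 0.42881314 -0.09036243  0.03      ] [ 0.79514914 -0.09982489  0.03      ] heading -0.02582425588998158 cross -0.020919416652457352
front edge [ 0.41339964 -0.15932238  0.03      ] [ 0.41629163 -0.01679539  0.03      ]
dot [ 0.5131728  -0.09042377  0.148     ]
[ 0.4829 -0.1105  0.148 ] [ 0.5563 -0.1117  0.148 ] -0.017531397587101417
[ 0.4838 -0.0673  0.148 ] [ 0.5571 -0.0696  0.148 ] -0.03170254308804049
heel [ 0.45266664 -0.0887205   0.07      ]
grip [array([ 0.5195, -0.3473,  0.305 ]), array([ 0.5222, -0.1944,  0.305 ])]
sleeve mid-end tri (array([ 0.52229444, -0.22553232,  0.30597567]), [0.0022271755316003775, 0.0022123024423909778, 0.003239350691932944])
outer end tri (array([ 0.51691699, -0.33660368,  0.3135447 ]), [0.0017047657245782817, 0.001704765724578293])
```

View pics/c12.png

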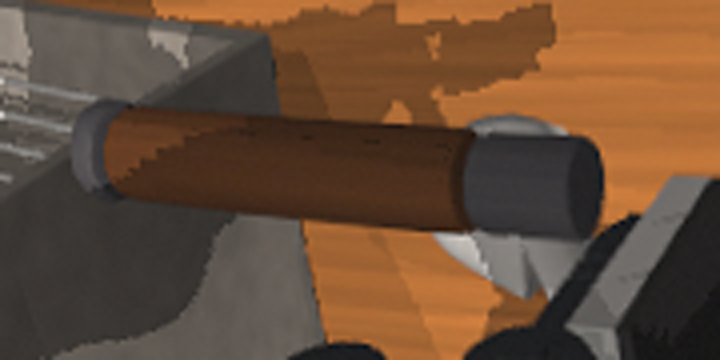

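```bash
python3 -c "
from h import *
goto(.521,-.283,.385,88.8)"
```

```text
pos [ 0.4836 -0.0888  0.3843] zhead 178.93 -> shift mm [-193.5   -0.8  -41. ] turn 1.5731 t 11.2167 q [ 0.3   0.07 -0.18  1.73  0.01  1.34  1.67]
```

Request:
drive_tool --commands '[[[0, -8, -1, -2, 0.08], [0, -22, -1, -5, 0.18], [0, -36, -1, -8, 0.28], [0, -50, -1, -11, 0.38], [0, -65, -1, -14, 0.48], [0, -80, -1, -17, 0.58], [0, -95, -1, -20, 0.68], [0, -110, -1, -23, 0.78], [0, -125, -1, -26, 0.88], [0, -140, -1, -29, 0.98], [0, -155, -1, -32, 1.08], [0, -168, -1, -35, 1.18], [0, -178, -1, -37, 1.28], [0, -186, -1, -39, 1.38], [0, -193.5, -1, -41, 1.48], [0, -193.5, -1, -41, 1.573], [0, -193.5, -1, -41, 1.573], [0, -193.5, -1, -41, 1.573]]]'

```text
time_s: 12.72
ee_pos: [0.521, -0.2826, 0.3843]
orientation: [-1.569, 0.017, -0.012]
ft_force: [1.0, -0.4, 0.2]
opening: 1.0
```

```bash
python3 - <<'E'
from h import *
import json
p=camera_params('wrist')
im=snapshot('wrist'); cv2.imwrite('pics/w9.png',im[:,:,::-1])
p['cam_to_world']=np.array(p['cam_to_world']).tolist(); json.dump(p,open('w9.json','w'))
goto(.521,-.283,.286,88.8)
E
```

```text
pos [ 0.5212 -0.2825  0.3848] zhead 89.0 -> shift mm [ 0.  98.8 -0.6] turn 0.0035 t 12.7667 q [ 0.39  0.26  0.08  1.5  -0.02  1.38  0.45]
```

View pics/w9.png

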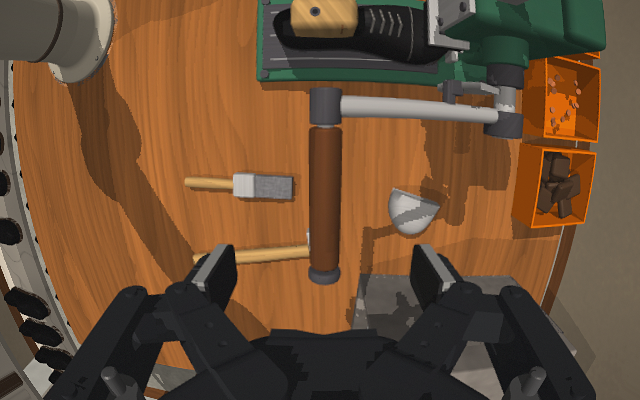

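```bash
python3 - <<'E'
from h import *
import json
p=json.load(open('w9.json'))
for z in (.305,.317): print([np.round(plane('wrist',u,v,z,p),4) for u,v in [(325.5,128),(325,198),(325,268)]])
print(tri(ray('wrist',325.5,128,p),ray('top',335+428/6,130+419/6)))
E
```

```text
[array([ 0.5226, -0.2264,  0.305 ]), array([ 0.5213, -0.2785,  0.305 ]), array([ 0.5202, -0.3385,  0.305 ])]
[array([ 0.5226, -0.2256,  0.317 ]), array([ 0.5213, -0.2749,  0.317 ]), array([ 0.5203, -0.3316,  0.317 ])]
(array([ 0.52217886, -0.22585542,  0.31592117]), [0.00043509625274814814, 0.0004350962527480791])
```

Request:
drive_tool --commands '[[[0, 0, 15, 0, 0], [0, 0, 40, 0, 0], [0, 0, 65, 0, 0], [0, 0, 85, 0, 0], [0, 0, 97, 0, 0], [0, 0, 99, 0, 0], [0.4, 0, 99, 0, 0], [0.7, 0, 99, 0, 0], [1, 0, 99, 0, 0], [1, 0, 99, 0, 0], [1, 0, 99, 0, 0], [1, 0, 99, 0, 0], [1, 0, 99, 0, 0]]]' --squeeze 80

```text
time_s: 13.85
ee_pos: [0.5218, -0.2834, 0.2883]
orientation: [-1.571, 0.016, -0.017]
ft_force: [-1.9, 0.2, 4.1]
opening: 0.254
```

```bash
python3 - <<'E'
from h import *
im=snapshot('wrist'); cv2.imwrite('pics/w10.png',im[:,:,::-1])
s=get_state();print(s['ee_pos'],s['ft_force'],s['opening'],s['time_s'])
z0=s['ee_pos'][2]; x0=s['ee_pos'][0]
for th in np.arange(0,.781,.05).tolist()+[.75,.765]:
    a=.36-th; print(round(th,3),'dx',round(200*(np.cos(.36)-np.cos(a)),1),'down',round(200*(np.sin(.36)-np.sin(a)),1))
goto(.5213,-.283,.286,88.8)
E
```

```text
[ 0.52174413 -0.28339968  0.28822254] [-1.61216144 -0.17902117  3.20026632] 0.25608053379178747 13.9
0.0 dx 0.0 down 0.0
0.05 dx -3.3 down 9.4
0.1 dx -6.1 down 19.0
0.15 dx -8.4 down 28.8
0.2 dx -10.3 down 38.6
0.25 dx -11.6 down 48.5
0.3 dx -12.5 down 58.5
0.35 dx -12.8 down 68.5
0.4 dx -12.7 down 78.5
0.45 dx -12.0 down 88.4
0.5 dx -10.9 down 98.4
0.55 dx -9.2 down 108.2
0.6 dx -7.1 down 118.0
0.65 dx -4.5 down 127.6
0.7 dx -1.4 down 137.2
0.75 dx 2.2 down 146.5
0.75 dx 2.2 down 146.5
0.765 dx 3.4 down 149.3
pos [ 0.5217 -0.2834  0.2882] zhead 88.79 -> shift mm [-0.5  2.2  0.4] turn -0.0001 t 13.9 q [ 0.39  0.32  0.08  1.65 -0.03  1.18  0.45]
```

View pics/w10.png

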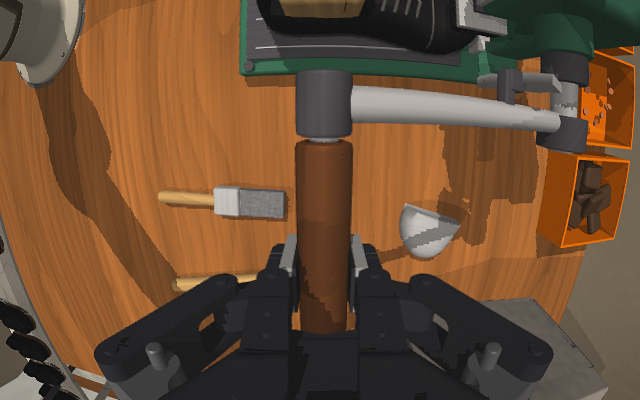

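Request:
drive_tool --commands '[[[1, -3.3, 9.4, 0, 0], [1, -6.1, 19, 0, 0], [1, -8.4, 28.8, 0, 0], [1, -10.3, 38.6, 0, 0], [1, -11.6, 48.5, 0, 0], [1, -12.5, 58.5, 0, 0], [1, -12.8, 68.5, 0, 0], [1, -12.7, 78.5, 0, 0], [1, -12, 88.4, 0, 0], [1, -11, 98.4, 0, 0], [1, -11, 98.4, 0, 0]]]' --squeeze 100

```text
time_s: 14.82
ee_pos: [0.5114, -0.2831, 0.1876]
orientation: [-1.571, 0.016, -0.017]
ft_force: [-0.1, 0.0, 8.8]
opening: 0.248
```

```bash
python3 - <<'E'
from h import *
im=snapshot('wrist'); cv2.imwrite('pics/w11.png',im[:,:,::-1])
im=snapshot('scene'); crop(im[:,:,::-1],200,180,440,320,3,'pics/s11.png')
goto(.5213,-.283,.286,88.8)
s=get_state();print(s['ft_force'],s['opening'])
E
```

```text
pos [ 0.5112 -0.2831  0.1889] zhead 88.81 -> shift mm [ 10.2 -97.1   0.3] turn 0.0001 t 14.9167 q [ 0.4   0.39  0.08  1.78 -0.03  0.97  0.47]
[-0.61143596 -0.37592663  8.33584961] 0.24606696146077395
```

View pics/w11.png

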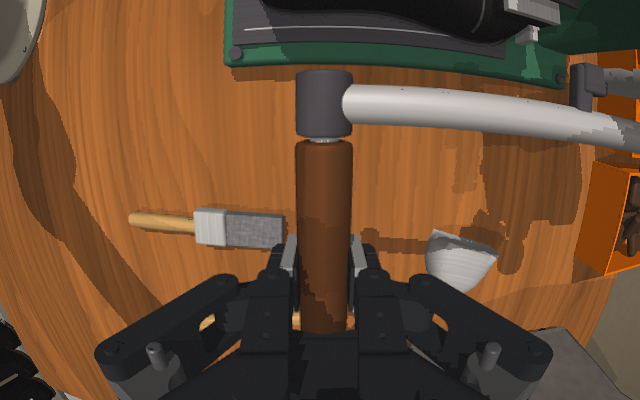

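View pics/s11.png

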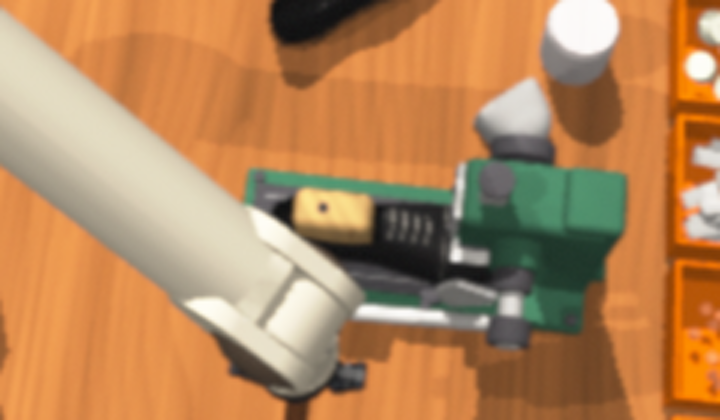

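Request:
drive_tool --commands '[[[1, 0.8, 5, 0, 0], [1, 1.8, 9.8, 0, 0], [1, 2.8, 14.7, 0, 0], [1, 3.9, 19.6, 0, 0], [1, 5.2, 24.4, 0, 0], [1, 6.5, 29.2, 0, 0], [1, 8, 34, 0, 0], [1, 9.6, 38.8, 0, 0], [1, 11.4, 43.5, 0, 0], [1, 13.2, 48.1, 0, 0], [1, 13.6, 49.3, 0, 0], [1, 13.6, 49.3, 0, 0], [1, 13.6, 49.3, 0, 0], [1, 13.6, 49.3, 0, 0]]]' --squeeze 110

```text
time_s: 16.08
ee_pos: [0.5245, -0.2835, 0.1411]
orientation: [-1.571, 0.016, -0.017]
ft_force: [-3.6, 2.8, 15.4]
opening: 0.25
```

```bash
python3 - <<'E'
from h import *
im=snapshot('wrist'); cv2.imwrite('pics/w12.png',im[:,:,::-1])
im=snapshot('scene'); crop(im[:,:,::-1],200,180,440,320,3,'pics/s12.png')
goto(.5213,-.283,.286,88.8)
s=get_state();print(s['ft_force'],s['opening'],'down',.2882-s['ee_pos'][2],'th',.36-np.arcsin(np.sin(.36)-(.2882-s['ee_pos'][2])/.2))
E
```

```text
pos [ 0.5245 -0.2835  0.1411] zhead 88.8 -> shift mm [  -3.1 -144.9    0.3] turn -0.0001 t 16.1833 q [ 0.4   0.47  0.07  1.78 -0.04  0.89  0.46]
[-3.05023585  1.42361514 14.87590849] 0.247664408146941 down 0.1470950870595833 th 0.7532595766306933
```

View pics/w12.png

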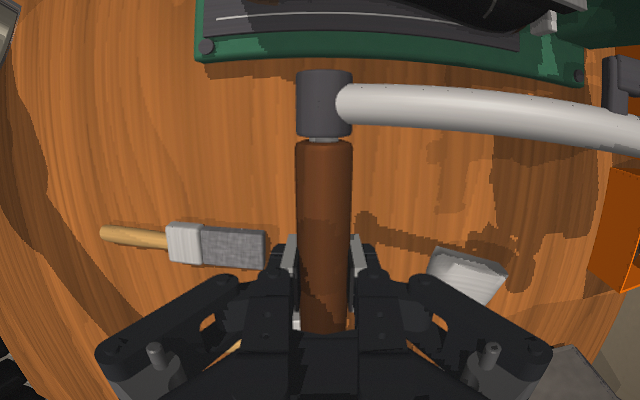

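View pics/s12.png

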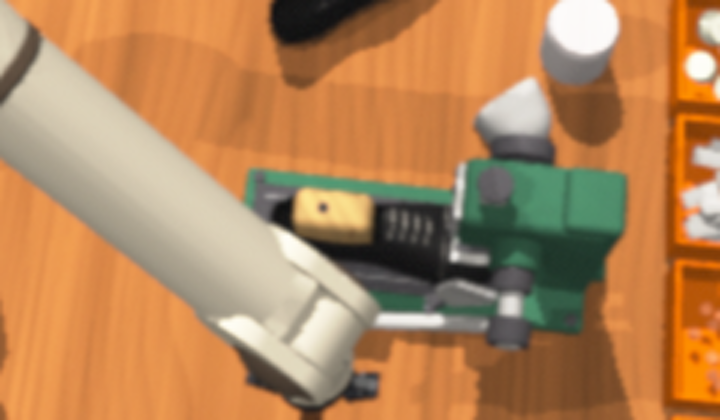

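Request:
drive_tool --commands '[[[1, 0, 0, 0, 0], [1, 0, 0, 0, 0], [1, 0, 0, 0, 0], [1, 0, 0, 0, 0], [1, 0, 0, 0, 0], [1, 0, 0, 0, 0], [1, 0, 0, 0, 0], [1, 0, 0, 0, 0]]]'

```text
time_s: 16.85
ee_pos: [0.5245, -0.2835, 0.1412]
orientation: [-1.571, 0.016, -0.017]
ft_force: [-3.5, 1.6, 16.4]
opening: 0.246
```

```bash
python3 - <<'E'
from h import *
im=snapshot('top'); crop(im[:,:,::-1],190,100,480,280,2.7,'pics/t13.png')
s=get_state();print(s['ee_pos'],s['ft_force'],np.round(s['qd'],3))
E
```

```text
[ 0.52450615 -0.28349405  0.14115447] [-3.15589185  1.39558767 16.38023691] [ 0.002 -0.     0.003 -0.001 -0.     0.    -0.   ]
```

View pics/t13.png

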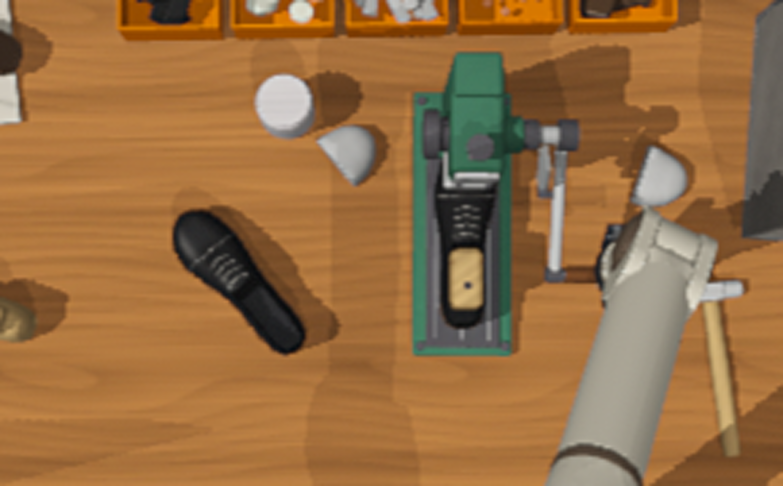

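```bash
python3 -c "
from plant import *
print(hand_in())"
```

```text
the job is handed in; nothing more can be done
None
```

The shoe is in the press with its toe at the stop, and the handle is held at the third notch. I handed the job in at about 17 s of the 51 s allowed. The hand-in gave no verdict.

**What I did:**
- I gripped the lasted shoe by its cone, lowered it onto the bed and slid it in until the toe met the stop, which I felt as 10–20 N.
- I then backed it off a little, set it down, let go and raised the hand clear.
- Last, I gripped the wooden sleeve and pulled the lever along its arc, past the first two notches to the third.

**Last checks:**
- **Lever:** about 0.753 rad, worked out from how far the hand came down. It was still, with about 16 N on the hand, which is in the expected range.
- **Shoe:** after release it stood about 2 mm off the press's centre line and within about 0.01 rad of its length. It showed no movement in the scene picture as the handle came down.
- **Bystanders:** they looked unmoved in the last pictures wherever the view was clear. The arm covered the brush in the final top picture.

**Not checked or disagreeing:**
- The head hides the toe tip, so its gap to the stop rests on the felt contact alone.
- The pad's force on the shoe can't be read, so I only inferred it from the lever angle and the pull.
- The scene and top cameras disagreed by 6–8 mm, so I relied on the wrist camera for the fine positions.

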